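# Stack a set of race wheels on two spindle stands

## Task

Get the small race car's four wheels ready for the next heat: on each of the two spindle stands put one wide rear wheel, threaded on the spindle and flat on the base, and then one narrow front wheel on the same spindle, flat on top of it. Lower the wheels on, do not let them fall, and leave the tape roll, the two bottles and the big off-road wheel where they are.

Things in the scene. Friction and masses are not known exactly. Their poses are not given: they have to be found in the camera images.
- rear_wheel_1: Wide rear wheel of a small model racing car: black tyre 56 mm in diameter with a thin white rim round an open centre hole 24 mm in diameter right through; 34 mm wide, and it lies flat, so it stands 34 mm tall. Loose, about 50 g. Both rear wheels are alike. Origin: centre of its underside as it lies at the start; z is the wheel's axis, up.
- rear_wheel_2: Wide rear wheel of a small model racing car: black tyre 56 mm in diameter with a thin white rim round an open centre hole 24 mm in diameter right through; 34 mm wide, and it lies flat, so it stands 34 mm tall. Loose, about 50 g. Both rear wheels are alike. Origin: centre of its underside as it lies at the start; z is the wheel's axis, up.
- front_wheel_1: Narrow front wheel of the same car: black tyre 44 mm in diameter with a thin white rim round an open centre hole 24 mm in diameter right through; 20 mm wide, and it lies flat, so it stands 20 mm tall. Loose, about 25 g. Both front wheels are alike. Origin: centre of its underside as it lies at the start; z is the wheel's axis, up.
- front_wheel_2: Narrow front wheel of the same car: black tyre 44 mm in diameter with a thin white rim round an open centre hole 24 mm in diameter right through; 20 mm wide, and it lies flat, so it stands 20 mm tall. Loose, about 25 g. Both front wheels are alike. Origin: centre of its underside as it lies at the start; z is the wheel's axis, up.
- stand_1: Wheel stand, fixed to the table: round bare aluminium base plate 64 mm in diameter and 8 mm thick, with one upright steel spindle 8 mm in diameter in its centre, its rounded tip 58 mm above the table. Both stands are alike. Origin: centre of the base's underside, on the table, on the spindle's axis; z up. A rear wheel seated on the plate has its underside 8 mm above the table; a front wheel on top of it has its underside at 42 mm.
- stand_2: Wheel stand, fixed to the table: round bare aluminium base plate 64 mm in diameter and 8 mm thick, with one upright steel spindle 8 mm in diameter in its centre, its rounded tip 58 mm above the table. Both stands are alike. Origin: centre of the base's underside, on the table, on the spindle's axis; z up. A rear wheel seated on the plate has its underside 8 mm above the table; a front wheel on top of it has its underside at 42 mm.
- tape_roll: Bystander: roll of white tape lying flat, a thin ring 66 mm outside, 52 mm inside, 24 mm high, loose. Origin: centre of its underside.
- glue_bottle: Bystander: white tyre-glue bottle with a thin nozzle, standing, 34 mm in diameter, 85 mm tall, loose. Origin: centre of its underside.
- oil_bottle: Bystander: clear oil bottle with a black cap, standing, 40 mm in diameter, 95 mm tall, loose. Origin: centre of its underside.
- offroad_wheel: Bystander: big knobbly off-road wheel lying flat, 92 mm in diameter over the knobs, 38 mm high, with a closed white disc in the middle, loose; not part of the set. Origin: centre of its underside.
Things that resemble listed ones, but are neither listed nor needed, are in the scene too. What is shaped like the rear_wheel_1 but blue, purple or red is not meant.

How it is judged (in metres and radians):
At the end, for the whole second after the job is handed in: On each stand a rear wheel lies on the base (underside at 8 mm) and a front wheel on it (underside at 42 mm), each within 4 mm in height and 12 mm of the spindle's axis, flat within 0.12 rad, at rest and released. Alike wheels may be exchanged (((horizontal distance between rear_wheel_1 and stand_1 below 0.012 m and z of rear_wheel_1 in the frame of stand_1 between 0.004 and 0.012 m and horizontal distance between rear_wheel_2 and stand_2 below 0.012 m and z of rear_wheel_2 in the frame of stand_2 between 0.004 and 0.012 m) or (horizontal distance between rear_wheel_1 and stand_2 below 0.012 m and z of rear_wheel_1 in the frame of stand_2 between 0.004 and 0.012 m and horizontal distance between rear_wheel_2 and stand_1 below 0.012 m and z of rear_wheel_2 in the frame of stand_1 between 0.004 and 0.012 m)) and ((horizontal distance between front_wheel_1 and stand_1 below 0.012 m and z of front_wheel_1 in the frame of stand_1 between 0.038 and 0.046 m and horizontal distance between front_wheel_2 and stand_2 below 0.012 m and z of front_wheel_2 in the frame of stand_2 between 0.038 and 0.046 m) or (horizontal distance between front_wheel_1 and stand_2 below 0.012 m and z of front_wheel_1 in the frame of stand_2 between 0.038 and 0.046 m and horizontal distance between front_wheel_2 and stand_1 below 0.012 m and z of front_wheel_2 in the frame of stand_1 between 0.038 and 0.046 m)) and angle between each of rear_wheel_1, rear_wheel_2, front_wheel_1, front_wheel_2's own z axis and vertical below 0.12 rad and linear speed of each of rear_wheel_1, rear_wheel_2, front_wheel_1, front_wheel_2 below 0.02 m/s and contact force between each of rear_wheel_1, rear_wheel_2, front_wheel_1, front_wheel_2 and the fingers below 0.05 N); the robot touches nothing.
It fails at once if the tape roll is shifted by more than 30 mm or tipped over (distance of tape_roll from where it was at the start of the episode above 0.03 m or angle between tape_roll's own z axis and vertical above 0.6 rad).
It fails at once if the glue bottle is shifted by more than 30 mm or tipped over (distance of glue_bottle from where it was at the start of the episode above 0.03 m or angle between glue_bottle's own z axis and vertical above 0.6 rad).
It fails at once if the oil bottle is shifted by more than 30 mm or tipped over (distance of oil_bottle from where it was at the start of the episode above 0.03 m or angle between oil_bottle's own z axis and vertical above 0.6 rad).
It fails at once if the offroad wheel is shifted by more than 30 mm or tipped over (distance of offroad_wheel from where it was at the start of the episode above 0.03 m or angle between offroad_wheel's own z axis and vertical above 0.6 rad).
It fails at once if a wheel is let fall onto a stand (faster than 0.75 m/s there, out of the fingers: a drop of about 30 mm) (((horizontal distance between rear_wheel_1 and stand_1 below 0.03 m or horizontal distance between rear_wheel_1 and stand_2 below 0.03 m) and linear speed of rear_wheel_1 above 0.75 m/s and contact force between rear_wheel_1 and the fingers below 0.05 N) or ((horizontal distance between rear_wheel_2 and stand_1 below 0.03 m or horizontal distance between rear_wheel_2 and stand_2 below 0.03 m) and linear speed of rear_wheel_2 above 0.75 m/s and contact force between rear_wheel_2 and the fingers below 0.05 N) or ((horizontal distance between front_wheel_1 and stand_1 below 0.03 m or horizontal distance between front_wheel_1 and stand_2 below 0.03 m) and linear speed of front_wheel_1 above 0.75 m/s and contact force between front_wheel_1 and the fingers below 0.05 N) or ((horizontal distance between front_wheel_2 and stand_1 below 0.03 m or horizontal distance between front_wheel_2 and stand_2 below 0.03 m) and linear speed of front_wheel_2 above 0.75 m/s and contact force between front_wheel_2 and the fingers below 0.05 N)).
It also fails if it takes over 99 s, if anything falls off the work surface, if the arm or the gripper's body presses on something with over 40 N, if the wrist force passes 120 N, or if a joint passes its speed limit or range.

## Robot

A 6-joint arm with a two-finger parallel gripper is mounted at the origin on the work surface. World frame = base frame: x ahead of the robot, y to its left, z up, the work surface at z = 0. Lengths are in mm, angles in rad, forces in N, time in s.
With the tool pointing down it reaches from about 425 to 950 mm from the base axis. Payload 3.5 kg.
Tool frame: the origin (TCP) lies between the finger pads; the fingertips stand 19 mm ahead of it and the grasp point (between the pads) is the TCP (env.tcp_to_tips is the distance from the TCP to the fingertips, in mm); x points along the fingers, y is the direction in which the jaws open and shut, and the axes are right-handed (so a half turn about x gives the same grasp; the last joint's range is limited). The gripper opens to 85 mm and grips with 20 to 120 N. Pads are 22 mm wide; open, the fingers measure 114 mm over their backs; the gripper's body (76 mm by 85 mm) begins 54 mm behind the grasp point. The pads swing forward as they close: fully open they stand 13 mm farther back than shut.
Start: joints at [-1.423, 0.286, 1.577, -0, 1.279, -0.15], TCP at [198.081, -645.268, 250.325] pointing down, gripper open.
Joint ranges: [-2.77, 2.77], [-0.9, 2.22], [0.21, 2.48], [-1.53, 4.67], [0.24, 2.81], [-2.84, 2.84]. Speed limits (rad/s): [2.79, 2.79, 3.14, 3.14, 3.14, 3.14].

## Interface

Orientations are given as a rotation vector (axis times angle).
In Python, from rig import read_state, optics, env gives the robot as it stands.
- The arm moves only by the tool drive_tool, never from a script. Its argument "deltas" is one flat list of numbers, 6 for each row, row after row: the shift along the tool's x, y, z each as a share of 0.12 m, from -1 to 1, then the turn, a rotation vector about the tool's x, y, z each as a share of 2 pi rad, from -1 to 1. A call has 1 to 12 rows; each row is the pose to reach, as a shift and turn from the pose commanded when the call began, along the tool's axes at that moment, turning the shorter way round; what a row does not reach only later rows make up. A row lasts 1/12 s, in which the tool goes at most 41.7 mm and 7.16 degrees, less where a joint would pass 70% of its speed; a pose out of reach is approached as far as the arm can. A call with a number of a shift or a turn outside -1 to 1 is refused whole. A call with a gripper value outside its range is refused whole. "fingers" is the opening, from 0 (shut) to 1 (fully open), set as the call begins (left out, the last holds). The fingers move at their own pace and stop on an object; "newtons" is the grip in N (left out, the last holds). Time passes only in rows, so rows that repeat a pose let the fingers close. It gives the time, the measured TCP pose, the force and the opening at its end, in the units of the state.
- read_state(): the state, without advancing time (a new reading comes with each control period).
- optics.grab_frame(name): name is "side" or "top" or "wrist"; returns a dict with "color" (480x640x3 uint8, red, green, blue), "vertical_fov" (degrees; the focal length in pixels is half the picture's height over the tangent of half this angle, whatever the lens; pixels are square), "cx", "cy" (the principal point, pixels), "T" (4x4, takes a point from camera to world coordinates). Camera axes: x right, y down, z forward; pixel columns grow to the right and rows downward; lengths in mm; the calibration is good to about 2 mm. A picture is of the moment at which its call begins. There is no depth.
- env.job_done(): hands the job in, once; it reports no verdict.
Trained networks look in the newest picture that a camera, given by its name, has taken for a name from the list of things; names that differ only in an ending like _2 or _b are one class to them, and where a whole thing is asked for, a point or a joint stands for the part that bears it (a point fixed in the world has none). Each returns a list of dicts, best first, with "p" (0 to 1); they miss things now and then, are a little off and sometimes report something else, mostly with a low value. They report only what shows in the picture. A call takes as long as a camera call. They do not tell look-alikes from the thing itself.
- optics.search_frame(camera, name): "at" ([column, row] in pixels, amid what is visible of it).
The state is a dict: "time_s": time; "qpos": joint angles; "qd": joint speeds; "tau": joint torques, N m; "position": TCP position; "eef_rot": TCP orientation; "force": force on the tool from outside, world axes, zero at the start; "torque": the same for the moment, N m; "grip_width": finger opening in mm.
Only numpy, scipy, OpenCV 4.12 (cv2) and the standard library are available. Lean on these libraries where they do the work, as an engineer would, in place of code of your own. Each camera call takes 0.05 s, during which the arm holds its last target. There are 200 camera calls.

## Working session

There is one attempt and no reset: what is moved stays moved. The work goes in short steps, Python scripts to look and compute and a tool call to move; the robot and the scene stay as the last step left them, time stands still between calls to the robot, and variables do not carry over. Pictures are saved under pics/ and viewed, about 12 in all and at most 16, crops included, and the job is handed in when it is done.

Besides the shell and the picture viewer there is one more tool, called as name(argument=value, ...) on one line, values as JSON. drive_tool: Moves the arm, as the interface text tells. Shift numbers are shares of 0.12 m and turn numbers shares of 2 pi rad, none past 1 either way. Its arguments: {"type":"object","properties":{"deltas":{"type":"array"},"fingers":{"type":"number"},"newtons":{"type":"number"}},"required":["deltas"]}

```bash
ls; mkdir -p pics
cat > h.py <<'E'
import numpy as np, cv2
from rig import read_state, optics, env
from scipy.spatial.transform import Rotation as R
def grab(c):
    f=optics.grab_frame(c); f['f']=240/np.tan(np.radians(f['vertical_fov'])/2); f['T']=np.array(f['T']); return f
def ray(f,uv,z):
    d=f['T'][:3,:3]@np.array([(uv[0]-f['cx'])/f['f'],(uv[1]-f['cy'])/f['f'],1]); o=f['T'][:3,3]
    return o+d*(z-o[2])/d[2]
def proj(f,p):
    q=f['T'][:3,:3].T@(np.array(p)-f['T'][:3,3]); return np.array([f['cx'],f['cy']])+f['f']*q[:2]/q[2]
def save(f,n,crop=None,k=1):
    im=cv2.cvtColor(f['color'],cv2.COLOR_RGB2BGR)
    if crop: a,b,c,d=crop; im=im[b:d,a:c]
    cv2.imwrite('pics/'+n,cv2.resize(im,None,fx=k,fy=k,interpolation=cv2.INTER_CUBIC))
E
python3 - <<'E'
from h import *
for c in ('top','side'):
    f=grab(c); save(f,c+'0.png'); print(c,f['vertical_fov'],f['cx'],f['cy'],f['T'].round(3).tolist())
    for n,z in (('rear_wheel_1',34),('front_wheel_1',20),('stand_1',8),('tape_roll',24),('glue_bottle',85),('oil_bottle',95),('offroad_wheel',38)):
        for d in optics.search_frame(c,n): print(n,round(d['p'],2),np.round(d['at']),ray(f,d['at'],z)[:2].round())
s=read_state(); print(s['position'],R.from_rotvec(s['eef_rot']).as_matrix().round(2))
E
```

```text
pics
top 43.17658144644922 314.724232142345 246.0346484162232 [[-0.018, -0.986, 0.165, 358.375], [-1.0, 0.019, 0.005, 19.093], [-0.008, -0.164, -0.986, 1297.704], [0.0, 0.0, 0.0, 1.0]]
rear_wheel_1 0.95 [380. 228.] [ 606. -113.]
rear_wheel_1 0.93 [332. 229.] [605. -13.]
rear_wheel_1 0.88 [472. 202.] [ 657. -313.]
rear_wheel_1 0.83 [467. 252.] [ 551. -294.]
rear_wheel_1 0.76 [431. 214.] [ 633. -223.]
front_wheel_1 0.83 [467. 288.] [ 475. -293.]
front_wheel_1 0.79 [273. 302.] [454. 115.]
stand_1 0.96 [202. 304.] [454. 268.]
stand_1 0.71 [391. 292.] [ 471. -135.]
tape_roll 0.82 [227. 234.] [601. 212.]
glue_bottle 0.67 [102. 302.] [454. 452.]
oil_bottle 0.77 [523. 220.] [ 605. -397.]
oil_bottle 0.17 [332. 228.] [594. -11.]
offroad_wheel 0.96 [126. 232.] [606. 424.]
offroad_wheel 0.53 [101. 303.] [456. 472.]
side 54.20300714366218 306.5888202155512 236.61340778206943 [[0.975, -0.153, 0.163, 391.964], [-0.224, -0.706, 0.672, -659.671], [0.012, -0.692, -0.722, 758.517], [0.0, 0.0, 0.0, 1.0]]
rear_wheel_1 0.96 [345. 376.] [ 546. -313.]
rear_wheel_1 0.9 [342. 290.] [ 591. -139.]
rear_wheel_1 0.82 [324. 248.] [585. -26.]
rear_wheel_1 0.74 [412. 368.] [ 661. -324.]
rear_wheel_1 0.63 [379. 329.] [ 631. -239.]
front_wheel_1 0.76 [296. 386.] [ 464. -306.]
front_wheel_1 0.73 [258. 223.] [463.  91.]
stand_1 0.82 [277. 308.] [ 464. -135.]
stand_1 0.59 [245. 181.] [455. 259.]
tape_roll 0.68 [304. 190.] [587. 177.]
glue_bottle 0.63 [237. 126.] [458. 386.]
oil_bottle 0.72 [407. 427.] [ 598. -435.]
oil_bottle 0.62 [326. 247.] [571. -77.]
oil_bottle 0.42 [379. 330.] [ 611. -276.]
offroad_wheel 0.62 [288. 132.] [593. 406.]
[ 198.0740418  -645.27220129  250.36494614] [[ 0.    0.29 -0.96]
 [-0.   -0.96 -0.29]
 [-1.    0.    0.  ]]
```

Run:
```python
import cv2
a=cv2.imread('pics/top0.png')[170:340,80:550]; cv2.imwrite('pics/c1.png',cv2.resize(a,None,fx=1.7,fy=1.7,interpolation=2))
b=cv2.imread('pics/side0.png')[210:450,220:460]; cv2.imwrite('pics/c2.png',cv2.resize(b,None,fx=2.4,fy=2.4,interpolation=2))
```

```text
(no output)
```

View pics/c1.png

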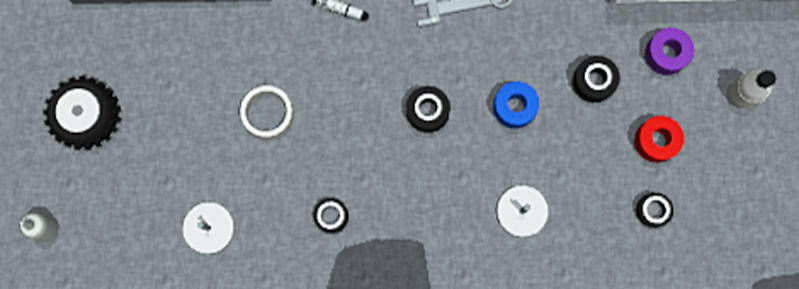

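View pics/c2.png

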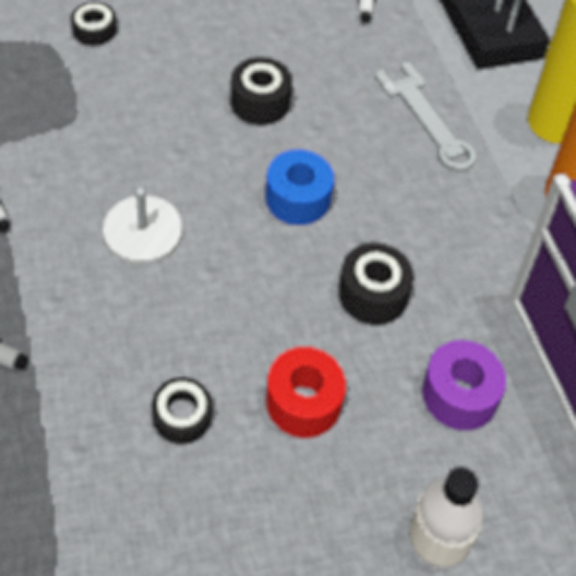

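Top crop: black rear wheels at full-frame (332,229) and (431,214). The blue (383,231), red (467,252) and purple (475,199) ones are look-alikes and are excluded by colour. Black fronts are at (467,288) and (273,302), stands at (391,292) and (202,304). The enlarged side crop agrees: black tyres with white rims. Next I refine the centres.

```bash
cat >> h.py <<'E'
def white(f,xy,z,r):
    "centre of white blob/ring near world xy at height z (ellipse of hull)"
    u=proj(f,[*xy,z]); w=int(abs(proj(f,[xy[0],xy[1]+r,z])-u).max())+2
    a,b=np.round(u).astype(int)-w; im=f['color'][max(b,0):b+2*w,max(a,0):a+2*w].min(2)
    m=(im>165).astype(np.uint8); n,l,s,c=cv2.connectedComponentsWithStats(m); 
    if n<2: return None
    i=1+s[1:,4].argmax(); ys,xs=np.where(l==i); h=cv2.convexHull(np.c_[xs,ys].astype(np.int32))
    e=cv2.fitEllipse(h)[0] if len(h)>4 else c[i]
    return (ray(f,np.array(e)+[max(a,0),max(b,0)],z)[:2].round(1), s[i,4])
E
python3 - <<'E'
from h import *
O=dict(rB=((633,-223),34,22),rA=((605,-13),34,22),fA=((475,-293),20,20),fB=((454,115),20,20),S1=((471,-135),8,40),S2=((454,268),8,40))
for c in ('top','side'):
    f=grab(c)
    for k,(p,z,r) in O.items(): print(c,k,white(f,p,z,r))
s=read_state(); M=R.from_rotvec(s['eef_rot']).as_matrix(); W=np.array([[0,0,-1],[0,-1,0],[-1,0,0]],float)
print(R.from_matrix(M.T@W).as_rotvec()/(2*np.pi))
E
```

```text
top rB (array([ 632.7, -223.9]), np.int32(98))
top rA (array([597.7, -10.3]), np.int32(98))
top fA (array([ 466.2, -290.1]), np.int32(81))
top fB (array([465.6, 113.8]), np.int32(78))
top S1 (array([ 467.9, -126.6]), np.int32(676))
top S2 (array([454.2, 267.6]), np.int32(681))
side rB (array([ 632.9, -224.2]), np.int32(131))
side rA (array([598. , -10.9]), np.int32(77))
side fA (array([ 466.5, -290.7]), np.int32(150))
side fB (array([463.4, 113.3]), np.int32(42))
side S1 (array([ 470.1, -126.9]), np.int32(723))
side S2 (array([453. , 267.3]), np.int32(328))
[ 4.73956417e-02  1.02708146e-06 -4.20696531e-06]
```

drive_tool(deltas=[0,0,0,0.0474,0,0,0,0,0,0.0474,0,0,0,0,0,0.0474,0,0,0,0,0,0.0474,0,0], fingers=0.9, newtons=30)

```text
time_s: 1.23
position: [198.1, -645.3, 250.3]
eef_rot: [-2.221, 0.001, 2.221]
force: [0.2, -0.3, 0.2]
grip_width: 76.9
```

drive_tool(deltas=[0.2,-0.878,-0.906,0,0,0,0.2,-0.878,-0.906,0,0,0,0.2,-0.878,-0.906,0,0,0,0.2,-0.878,-0.906,0,0,0,0.2,-0.878,-0.906,0,0,0,0.2,-0.878,-0.906,0,0,0])

```text
time_s: 1.73
position: [307.9, -538.7, 226.1]
eef_rot: [2.219, 0.005, -2.22]
force: [-1.1, -0.8, -0.6]
grip_width: 76.6
```

drive_tool(deltas=[0.2,-0.878,-0.906,0,0,0,0.2,-0.878,-0.906,0,0,0,0.2,-0.878,-0.906,0,0,0,0.2,-0.878,-0.906,0,0,0,0.2,-0.878,-0.906,0,0,0,0.2,-0.878,-0.906,0,0,0])

```text
time_s: 2.23
position: [415.8, -434.8, 202.4]
eef_rot: [2.22, 0.002, -2.22]
force: [-1.1, -0.3, 1.0]
grip_width: 76.6
```

drive_tool(deltas=[0.2,-0.878,-0.906,0,0,0,0.2,-0.878,-0.906,0,0,0,0.2,-0.878,-0.906,0,0,0,0.2,-0.878,-0.906,0,0,0,0.2,-0.878,-0.906,0,0,0,0.2,-0.878,-0.906,0,0,0])

```text
time_s: 2.73
position: [524.2, -330.4, 178.5]
eef_rot: [2.22, -0.0, -2.221]
force: [-1.0, -1.1, 0.4]
grip_width: 76.9
```

drive_tool(deltas=[0.2,-0.878,-0.906,0,0,0,0.2,-0.878,-0.906,0,0,0,0.2,-0.878,-0.906,0,0,0,0.2,-0.878,-0.906,0,0,0,0.2,-0.878,-0.906,0,0,0,0.2,-0.878,-0.906,0,0,0,0.2,-0.878,-0.906,0,0,0])

```text
time_s: 3.32
position: [632.2, -226.5, 154.8]
eef_rot: [-2.221, 0.004, 2.221]
force: [0.3, -0.4, 0.1]
grip_width: 76.7
```

Run:
```python
from h import *
s=read_state(); print(s['position'].round(1) if hasattr(s['position'],'round') else s['position'],s['qpos'])
f=grab('wrist'); save(f,'w1.png'); print(white(f,(632.8,-224),34,22), proj(f,[632.8,-224,34]))
```

```text
[ 632.2 -226.5  154.8] [-4.94463688e-01  3.64730858e-01  1.65893174e+00 -1.06871638e-03
  1.11726264e+00  1.07895221e+00]
(array([ 633.2, -223.6]), np.int32(1108)) [317.11491848 236.66753713]
```

View pics/w1.png

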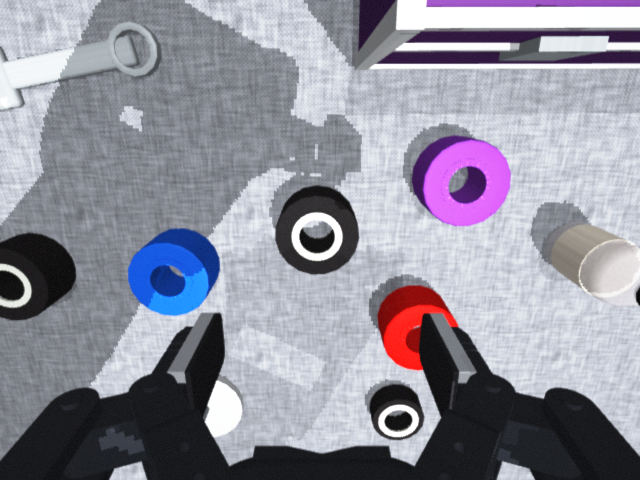

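Wrist view: target black rear wheel at (317,237). Blue (174,272), purple (461,181) and red (417,326) are clear of the jaws. The wrist measurement agrees with the other cameras within 1 mm.

drive_tool(deltas=[0.3,-0.0217,-0.007,0,0,0,0.6,-0.0217,-0.007,0,0,0,0.8,-0.0217,-0.007,0,0,0,0.8,-0.0217,-0.007,0,0,0,0.8,-0.0217,-0.007,0,0,0,0.8,-0.0217,-0.007,0,0,0])

```text
time_s: 3.87
position: [634.6, -223.2, 60.7]
eef_rot: [2.225, -0.004, -2.218]
force: [0.7, -0.6, 0.1]
grip_width: 76.9
```

drive_tool(deltas=[0.15,0,0.01,0,0,0,0.3,0,0.01,0,0,0,0.3,0,0.01,0,0,0,0.3,0,0.01,0,0,0,0.3,0,0.01,0,0,0])

```text
time_s: 4.28
position: [634.1, -222.2, 25.0]
eef_rot: [2.225, -0.002, -2.217]
force: [0.1, 0.7, 0.7]
grip_width: 77.0
```

drive_tool(deltas=[0,0,0,0,0,0,0,0,0,0,0,0,0,0,0,0,0,0,0,0,0,0,0,0,0,0,0,0,0,0,0,0,0,0,0,0,0,0,0,0,0,0,0,0,0,0,0,0], fingers=0.3, newtons=30)

```text
time_s: 4.95
position: [634.1, -222.0, 24.9]
eef_rot: [2.224, -0.002, -2.217]
force: [-1.9, 0.3, 7.0]
grip_width: 56.1
```

drive_tool(deltas=[-0.3,0,0,0,0,0,-0.6,0,0,0,0,0,-0.85,0,0,0,0,0,-0.85,0,0,0,0,0,-0.85,0,0,0,0,0])

```text
time_s: 5.37
position: [634.2, -222.0, 127.8]
eef_rot: [2.226, -0.003, -2.214]
force: [0.5, -0.8, -0.8]
grip_width: 55.8
```

drive_tool(deltas=[0,-0.397,0.683,0,0,0,0,-0.397,0.683,0,0,0,0,-0.397,0.683,0,0,0,0,-0.397,0.683,0,0,0])

```text
time_s: 5.7
position: [545.9, -170.5, 120.3]
eef_rot: [-2.211, -0.006, 2.229]
force: [0.6, 0.6, -0.4]
grip_width: 56.0
```

drive_tool(deltas=[0,-0.397,0.683,0,0,0,0,-0.397,0.683,0,0,0,0,-0.397,0.683,0,0,0,0,-0.397,0.683,0,0,0,0,-0.397,0.683,0,0,0,0,-0.397,0.683,0,0,0])

```text
time_s: 6.2
position: [470.2, -127.0, 124.9]
eef_rot: [2.223, -0.002, -2.219]
force: [-0.0, -0.3, -0.1]
grip_width: 55.6
```

Run:
```python
from h import *
s=read_state(); print(s['position'],s['grip_width'])
f=grab('side'); save(f,'s1.png',(200,200,360,360),4)
z=s['position'][2]
for c in ('top','side'):
    f=grab(c); print(white(f,s['position'][:2],z-25+34,22))
```

```text
[ 470.22532305 -126.95649647  124.88852   ] 55.648204240335055
None
(array([ 456.7, -129.9]), np.int32(24))
```

View pics/s1.png

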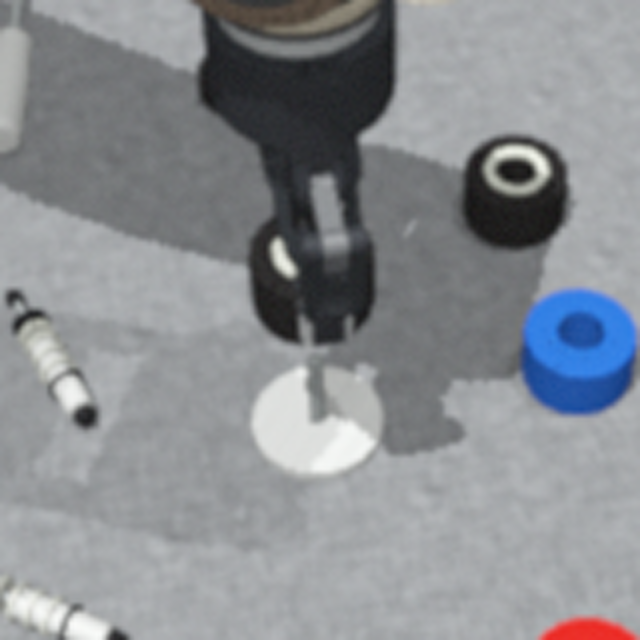

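The crop shows the wheel held flat over the plate (plate about (317,420) in the crop), with the spindle at about (320,385) below it.

drive_tool(deltas=[0.2,0,0,0,0,0,0.4,0,0,0,0,0,0.55,0,0,0,0,0,0.667,0,0,0,0,0,0.667,0,0,0,0,0,0.667,0,0,0,0,0])

```text
time_s: 6.85
position: [468.8, -126.1, 43.8]
eef_rot: [-2.219, -0.001, 2.223]
force: [0.2, -0.7, -1.0]
grip_width: 55.8
```

drive_tool(deltas=[0.03,0,0,0,0,0,0.05,0,0,0,0,0,0.07,0,0,0,0,0,0.09,0,0,0,0,0,0.09,0,0,0,0,0,0.09,0,0,0,0,0])

```text
time_s: 7.35
position: [468.7, -125.9, 33.6]
eef_rot: [2.221, -0.0, -2.221]
force: [-0.2, -0.2, -0.1]
grip_width: 55.9
```

drive_tool(deltas=[0.006,0,0,0,0,0,0.006,0,0,0,0,0])

```text
time_s: 7.52
position: [468.9, -126.0, 33.0]
eef_rot: [2.222, -0.0, -2.221]
force: [-0.4, 0.9, -0.5]
grip_width: 56.2
```

drive_tool(deltas=[0,0,0,0,0,0,0,0,0,0,0,0,0,0,0,0,0,0,0,0,0,0,0,0,0,0,0,0,0,0,0,0,0,0,0,0], fingers=0.9)

```text
time_s: 8.02
position: [468.7, -126.0, 32.8]
eef_rot: [2.221, -0.0, -2.221]
force: [-0.0, -0.4, 0.5]
grip_width: 76.8
```

drive_tool(deltas=[-0.2,0,0,0,0,0,-0.5,0,0,0,0,0,-0.8,0,0,0,0,0,-0.9,0,0,0,0,0,-0.9,0,0,0,0,0])

```text
time_s: 8.43
position: [471.3, -127.2, 145.3]
eef_rot: [2.228, -0.005, -2.21]
force: [0.9, -1.1, -0.1]
grip_width: 77.2
```

drive_tool(deltas=[0,0.685,0.01,0,0,0,0,0.685,0.01,0,0,0,0,0.685,0.01,0,0,0,0,0.685,0.01,0,0,0,0,0.685,0.01,0,0,0])

```text
time_s: 8.85
position: [466.5, -207.5, 139.0]
eef_rot: [-2.217, -0.002, 2.223]
force: [-0.1, 0.7, -0.3]
grip_width: 77.3
```

drive_tool(deltas=[0,0.685,0.01,0,0,0,0,0.685,0.01,0,0,0,0,0.685,0.01,0,0,0,0,0.685,0.01,0,0,0,0,0.685,0.01,0,0,0,0,0.685,0.01,0,0,0])

```text
time_s: 9.35
position: [466.0, -288.3, 139.9]
eef_rot: [-2.22, -0.004, 2.223]
force: [0.2, 0.2, 0.4]
grip_width: 76.8
```

Run:
```python
from h import *
for c in ('top','side','wrist'):
    f=grab(c); print(c,'rear on S1',white(f,(469,-127),42,22),'fA',white(f,(466.3,-290.4),20,20))
    if c=='side': save(f,'s2.png',(240,260,360,420),4)
```

```text
top rear on S1 (array([ 467.3, -126.7]), np.int32(76)) fA None
side rear on S1 None fA (array([ 466.5, -290.9]), np.int32(219))
wrist rear on S1 (array([ 468.2, -126.5]), np.int32(935)) fA (array([ 466.6, -290.1]), np.int32(1311))
```

View pics/s2.png

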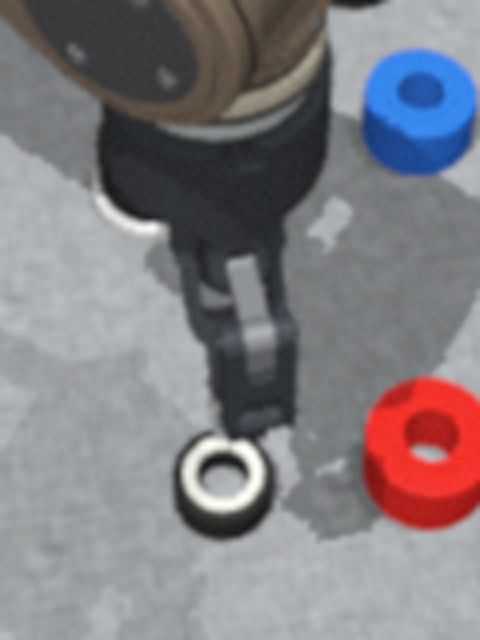

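The first rear wheel is seated on stand 1. The front wheel (crop (222,480)) is black with a white rim, and the jaws are over it.

drive_tool(deltas=[0.3,0.017,-0.004,0,0,0,0.6,0.017,-0.004,0,0,0,0.85,0.017,-0.004,0,0,0,0.97,0.017,-0.004,0,0,0,0.97,0.017,-0.004,0,0,0,0.97,0.017,-0.004,0,0,0])

```text
time_s: 10.0
position: [466.5, -291.5, 23.8]
eef_rot: [-2.22, -0.002, 2.223]
force: [1.8, -0.4, 0.1]
grip_width: 76.9
```

drive_tool(deltas=[0,0,0,0,0,0,0,0,0,0,0,0,0,0,0,0,0,0,0,0,0,0,0,0,0,0,0,0,0,0,0,0,0,0,0,0,0,0,0,0,0,0,0,0,0,0,0,0], fingers=0.2)

```text
time_s: 10.67
position: [468.0, -293.4, 26.7]
eef_rot: [2.223, -0.002, -2.217]
force: [-0.1, 0.4, 5.1]
grip_width: 42.3
```

drive_tool(deltas=[-0.2,0,0,0,0,0,-0.5,0,0,0,0,0,-0.8,0,0,0,0,0,-0.9,0,0,0,0,0,-0.9,0,0,0,0,0])

```text
time_s: 11.08
position: [469.1, -294.5, 137.6]
eef_rot: [2.226, -0.008, -2.209]
force: [0.1, -0.2, 0.3]
grip_width: 41.8
```

Run:
```python
from h import *
s=read_state();print(s['position'],s['grip_width'])
f=grab('side'); u=proj(f,s['position']).astype(int); print(u); a=save(f,'s3.png',(u[0]-50,u[1]-50,u[0]+50,u[1]+50),4)
f=grab('wrist'); print(proj(f,s['position']));save(f,'w3.png')
i=[cv2.imread('pics/s3.png'),cv2.resize(cv2.imread('pics/w3.png')[200:480,120:520],None,fx=1,fy=400/280)]
cv2.imwrite('pics/j3.png',np.hstack(i))
```

```text
[ 469.11989959 -294.50617269  137.61058703] 41.80909113398301
[297 342]
[324.44072459 346.42043136]
```

View pics/j3.png

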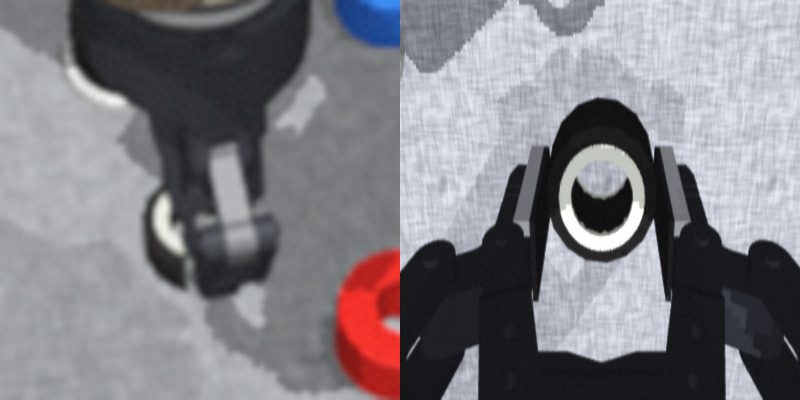

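```bash
cat >> h.py <<'E'
from scipy.optimize import least_squares
def ringfit(f,u,w,ztop,th=140):
    "tilt & centre of a white ring about pixel u, window half w: returns x,y,R,normal"
    a,b=np.round(u).astype(int)-w; im=f['color'][b:b+2*w,a:a+2*w]; sat=im.max(2).astype(int)-im.min(2)
    m=((im.min(2)>th)).astype(np.uint8); n,l,s,c=cv2.connectedComponentsWithStats(m)
    i=1+np.argmin([np.hypot(*(s[k,:2]+s[k,2:4]/2-w))+(0 if s[k,4]>60 else 999) for k in range(1,n)])
    ys,xs=np.where(l==i); h=cv2.convexHull(np.c_[xs,ys].astype(np.int32))[:,0]+[a,b]
    t=np.linspace(0,2*np.pi,120)
    def cur(p):
        n=np.array([p[3],p[4],1]);n/=np.linalg.norm(n);e=np.cross(n,[0,1,0]);e/=np.linalg.norm(e);g=np.cross(n,e)
        return np.array([proj(f,[p[0],p[1],ztop]+p[2]*(np.cos(q)*e+np.sin(q)*g)) for q in t])
    o=ray(f,u,ztop)
    r=least_squares(lambda p: cv2_d(cur(p),h),[o[0],o[1],16,0,0])
    return r.x.round(3), np.sqrt(np.mean(r.fun**2)).round(2), s[i].tolist()
def cv2_d(c,h): return np.array([cv2.pointPolygonTest(c.astype(np.float32).reshape(-1,1,2),(float(x),float(y)),True) for x,y in h])
E
python3 - <<'E'
from h import *
f=grab('wrist'); print(f['T'].round(2).tolist())
im=f['color'].min(2); print(im[338,260:380:3]); print(im[290:390:3,320])
for th in (120,150): print(ringfit(f,(320,338),38,137.6-26.7+20+3,th))
E
```

```text
[[0.0, -0.94, -0.33, 550.61], [-1.0, -0.0, -0.0, -292.27], [0.0, 0.33, -0.94, 255.37], [0.0, 0.0, 0.0, 1.0]]
[ 16  17  16  23  21  22  67 189 190 188 162  13  13  16   3  15  17  30
  80  85  89 129  92  41  23  16  16  21  12  15  13 179 192 192 192  48
  23  17  24  14]
[ 30  28  29  28 194 192 191 196 182 179 170 181 183 156 167 171  89  19
  16  17  17  16  16  21  31 215 254 254 229  41  39 120 174 191]
(array([ 469.919, -292.53 ,   15.93 ,   -0.   ,    0.   ]), np.float64(0.92), [0, 1, 76, 75, 3275])
(array([ 4.69930e+02, -2.92522e+02,  1.58920e+01, -2.00000e-03,
        2.00000e-03]), np.float64(1.11), [0, 1, 76, 75, 3065])
```

```bash
sed -i 's/16,0,0\])/16,.02,.02],diff_step=1e-3,x_scale=[1,1,1,.05,.05])/; ' h.py; sed -i 's/c.astype(np.float32).reshape/(c).astype(np.float32).reshape/' h.py
python3 - <<'E'
from h import *
import math
f=grab('wrist'); 
for th in (120,): 
  for w in (46,54):
    for z in (128,134): print(ringfit(f,(320,338),w,z,th))
E
```

```text
(array([ 4.66319e+02, -2.91773e+02,  1.60140e+01,  2.20000e-02,
       -1.00000e-03]), np.float64(0.15), [5, 9, 86, 75, 3520])
(array([ 4.70321e+02, -2.91782e+02,  1.52510e+01,  2.20000e-02,
       -2.00000e-03]), np.float64(0.15), [5, 9, 86, 75, 3520])
(array([ 4.66319e+02, -2.91773e+02,  1.60140e+01,  2.20000e-02,
       -1.00000e-03]), np.float64(0.15), [13, 17, 86, 75, 3520])
(array([ 4.70321e+02, -2.91782e+02,  1.52510e+01,  2.20000e-02,
       -2.00000e-03]), np.float64(0.15), [13, 17, 86, 75, 3520])
```

Run:
```python
from h import *
s=read_state();print(s['position'],s['time_s']); f=grab('wrist'); p=f['T'][:3,3]; print(p, np.array(p)-read_state()['position'])
```

```text
[ 465.5315963  -291.34237989  130.00552426] 11.2833
[ 550.00533332 -291.74866937  252.88514963] [ 84.51228088  -0.47220979 123.11732901]
```

Wrist crop: the front wheel is held between the pads. The ring fit gives a tilt of about 0.02 rad, the offset from the TCP is under 1 mm, and its underside is 22 mm below the TCP.

drive_tool(deltas=[0,-0.687,-0.011,0,0,0,0,-0.687,-0.011,0,0,0,0,-0.687,-0.011,0,0,0,0,-0.687,-0.011,0,0,0,0,-0.687,-0.011,0,0,0])

```text
time_s: 11.75
position: [467.7, -209.6, 131.1]
eef_rot: [-2.22, -0.002, 2.223]
force: [0.3, -0.8, -0.0]
grip_width: 41.9
```

drive_tool(deltas=[0,-0.687,-0.011,0,0,0,0,-0.687,-0.011,0,0,0,0,-0.687,-0.011,0,0,0,0,-0.687,-0.011,0,0,0,0,-0.687,-0.011,0,0,0,0,-0.687,-0.011,0,0,0,0,-0.687,-0.011,0,0,0,0,-0.687,-0.011,0,0,0])

```text
time_s: 12.42
position: [469.5, -128.7, 132.4]
eef_rot: [-2.221, 0.002, 2.221]
force: [0.3, -0.0, 0.2]
grip_width: 42.3
```

Run:
```python
from h import *
f=grab('wrist');s=read_state();print(s['position'],s['time_s']); print(ringfit(f,(320,338),46,128,120))
```

```text
[ 469.47635046 -128.52367375  132.39791875] 12.4667
(array([ 4.68893e+02, -1.28886e+02,  1.62290e+01,  2.10000e-02,
        1.00000e-03]), np.float64(0.14), [5, 9, 86, 75, 3556])
```

drive_tool(deltas=[0.1,-0.017,0.003,0,0,0,0.2,-0.017,0.003,0,0,0,0.3,-0.017,0.003,0,0,0,0.4,-0.017,0.003,0,0,0,0.5,-0.017,0.003,0,0,0,0.5,-0.017,0.003,0,0,0,0.5,-0.017,0.003,0,0,0])

```text
time_s: 13.05
position: [468.6, -125.6, 71.8]
eef_rot: [-2.219, -0.0, 2.222]
force: [0.6, 0.8, -0.3]
grip_width: 41.9
```

drive_tool(deltas=[0.01,0,0,0,0,0,0.02,0,0,0,0,0,0.03,0,0,0,0,0,0.04,0,0,0,0,0,0.05,0,0,0,0,0,0.05,0,0,0,0,0])

```text
time_s: 13.55
position: [469.7, -125.8, 68.6]
eef_rot: [2.221, 0.0, -2.222]
force: [-5.1, 2.1, 12.0]
grip_width: 41.8
```

Run:
```python
from h import *
f=grab('wrist');s=read_state();print(s['position'],s['force'],s['time_s']); print(ringfit(f,(320,338),46,s['position'][2]-2,120))
save(f,'w4.png',(170,230,470,430),1.3)
f=grab('side');save(f,'s4.png',(230,240,330,340),2.6)
cv2.imwrite('pics/j4.png',np.hstack([cv2.imread('pics/s4.png'),cv2.imread('pics/w4.png')]))
```

```text
[ 469.67537452 -125.80217811   68.63614106] [-5.87556498  1.43932789 11.66457297] 13.6
(array([ 4.70540e+02, -1.25967e+02,  1.59350e+01,  2.60000e-02,
       -0.00000e+00]), np.float64(0.17), [5, 9, 86, 75, 3111])
```

View pics/j4.png

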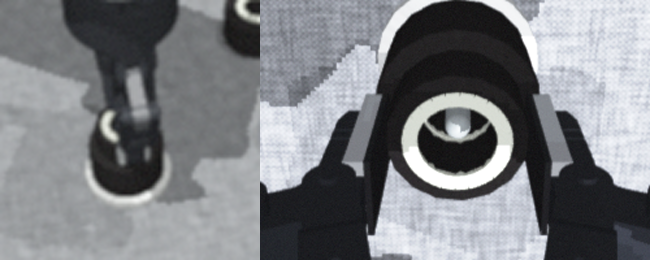

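The front wheel is on the spindle, with the tip visible inside its hole. The side view shows it stacked on the rear wheel, and the 12 N reading is seating contact. I'll ease off and release.

drive_tool(deltas=[-0.016,0,0,0,0,0,-0.016,0,0,0,0,0,-0.016,0,0,0,0,0])

```text
time_s: 13.9
position: [469.4, -125.6, 68.7]
eef_rot: [2.222, -0.001, -2.22]
force: [0.0, 0.6, 3.5]
grip_width: 41.9
```

drive_tool(deltas=[0,0,0,0,0,0,0,0,0,0,0,0,0,0,0,0,0,0,0,0,0,0,0,0,0,0,0,0,0,0,0,0,0,0,0,0,0,0,0,0,0,0], fingers=0.9)

```text
time_s: 14.48
position: [469.0, -125.5, 68.2]
eef_rot: [-2.221, -0.0, 2.222]
force: [-0.6, 0.4, 0.6]
grip_width: 76.8
```

drive_tool(deltas=[-0.1,0,0,0,0,0,-0.3,0,0,0,0,0,-0.6,0,0,0,0,0,-0.7,0,0,0,0,0,-0.7,0,0,0,0,0])

```text
time_s: 14.9
position: [471.6, -126.7, 156.6]
eef_rot: [2.228, -0.004, -2.211]
force: [0.1, 0.4, 0.2]
grip_width: 77.2
```

drive_tool(deltas=[0,-0.48,-0.54,0,0,0,0,-0.48,-0.54,0,0,0,0,-0.48,-0.54,0,0,0,0,-0.48,-0.54,0,0,0])

```text
time_s: 15.23
position: [534.0, -66.4, 150.6]
eef_rot: [2.218, 0.004, -2.223]
force: [-0.1, 0.2, 0.9]
grip_width: 76.9
```

drive_tool(deltas=[0,-0.48,-0.54,0,0,0,0,-0.48,-0.54,0,0,0,0,-0.48,-0.54,0,0,0,0,-0.48,-0.54,0,0,0,0,-0.48,-0.54,0,0,0,0,-0.48,-0.54,0,0,0,0,-0.48,-0.54,0,0,0,0,-0.48,-0.54,0,0,0])

```text
time_s: 15.9
position: [597.8, -11.3, 152.3]
eef_rot: [-2.22, 0.002, 2.221]
force: [-0.4, 0.4, -0.8]
grip_width: 76.8
```

Run:
```python
from h import *
s=read_state();print(s['position'],s['force'],s['time_s'])
for c in ('top','side','wrist'):
    f=grab(c); print(c,'front on S1',white(f,(469,-126.5),62,18),'rA',white(f,(598,-10.6),34,18))
    if c=='side':save(f,'s5.png',(220,220,360,340),4)
```

```text
[597.84797651 -11.25142154 152.2725185 ] [-0.40322758  0.42001443 -0.79315366] 15.9
top front on S1 (array([ 467.1, -125.8]), np.int32(121)) rA None
side front on S1 (array([ 467.3, -126.4]), np.int32(134)) rA (array([597.8, -10.8]), np.int32(78))
wrist front on S1 None rA (array([598.1, -10.2]), np.int32(1091))
```

View pics/s5.png

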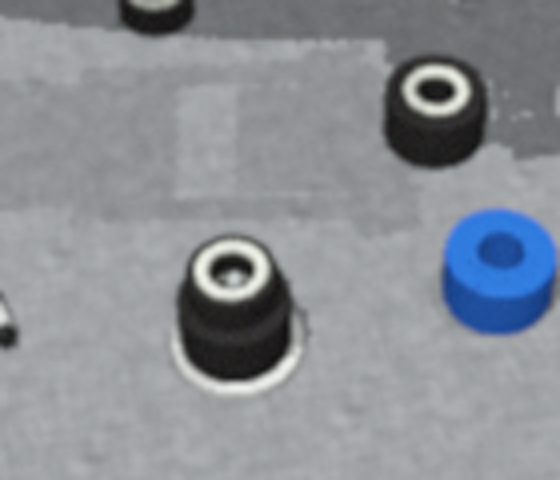

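Stand 1 is correct: the front wheel sits flat on the rear with the spindle tip showing in its hole, at crop (232,270). The top and side cameras agree at z=62. Next is the second rear wheel, black, at crop (437,90).

drive_tool(deltas=[0.3,-0.006,-0.002,0,0,0,0.6,-0.006,-0.002,0,0,0,0.85,-0.006,-0.002,0,0,0,1.0,-0.006,-0.002,0,0,0,1.0,-0.006,-0.002,0,0,0,1.0,-0.006,-0.002,0,0,0,1.0,-0.006,-0.002,0,0,0])

```text
time_s: 16.63
position: [600.2, -9.9, 34.0]
eef_rot: [2.224, -0.001, -2.218]
force: [0.4, -0.4, 0.2]
grip_width: 76.8
```

drive_tool(deltas=[0.044,0,0,0,0,0,0.044,0,0,0,0,0,0.044,0,0,0,0,0])

```text
time_s: 16.88
position: [599.5, -9.6, 28.1]
eef_rot: [2.223, -0.0, -2.219]
force: [1.0, -0.8, 0.1]
grip_width: 77.0
```

drive_tool(deltas=[0,0,0,0,0,0,0,0,0,0,0,0,0,0,0,0,0,0,0,0,0,0,0,0,0,0,0,0,0,0,0,0,0,0,0,0,0,0,0,0,0,0,0,0,0,0,0,0], fingers=0.3)

```text
time_s: 17.55
position: [599.6, -9.6, 27.9]
eef_rot: [2.223, -0.0, -2.22]
force: [-1.0, 0.1, 5.2]
grip_width: 54.7
```

drive_tool(deltas=[-0.2,0,0,0,0,0,-0.5,0,0,0,0,0,-0.8,0,0,0,0,0,-0.9,0,0,0,0,0,-0.9,0,0,0,0,0,-0.9,0,0,0,0,0,-0.9,0,0,0,0,0])

```text
time_s: 18.13
position: [597.2, -9.3, 132.3]
eef_rot: [-2.216, -0.001, 2.226]
force: [-0.4, 0.5, -0.8]
grip_width: 54.6
```

drive_tool(deltas=[0,-0.769,0.399,0,0,0,0,-0.769,0.399,0,0,0,0,-0.769,0.399,0,0,0,0,-0.769,0.399,0,0,0,0,-0.769,0.399,0,0,0])

```text
time_s: 18.55
position: [549.1, 83.6, 132.3]
eef_rot: [2.215, 0.002, -2.225]
force: [0.4, 0.3, -0.8]
grip_width: 54.8
```

drive_tool(deltas=[0,-0.769,0.399,0,0,0,0,-0.769,0.399,0,0,0,0,-0.769,0.399,0,0,0,0,-0.769,0.399,0,0,0,0,-0.769,0.399,0,0,0])

```text
time_s: 18.97
position: [503.0, 174.7, 133.9]
eef_rot: [2.219, 0.0, -2.222]
force: [1.0, 0.2, -0.1]
grip_width: 55.0
```

drive_tool(deltas=[0,-0.769,0.399,0,0,0,0,-0.769,0.399,0,0,0,0,-0.769,0.399,0,0,0,0,-0.769,0.399,0,0,0,0,-0.769,0.399,0,0,0,0,-0.769,0.399,0,0,0,0,-0.769,0.399,0,0,0,0,-0.769,0.399,0,0,0])

```text
time_s: 19.63
position: [456.3, 266.0, 135.0]
eef_rot: [-2.221, 0.003, 2.22]
force: [0.7, -0.1, -1.0]
grip_width: 54.9
```

Run:
```python
from h import *
s=read_state();p=s['position'];print(p,s['qpos'],s['time_s'])
f=grab('wrist'); 
for z in (4,6,8): print(ringfit(f,proj(f,p+[0,0,z]),50,p[2]+z,120))
save(f,'w6.png')
```

```text
[456.25408307 266.01492542 134.95253139] [ 3.35742618e-01  9.19788738e-02  2.02750741e+00 -3.05372330e-04
  1.02203329e+00  1.90897652e+00] 19.6333
(array([4.53457e+02, 2.65824e+02, 1.67390e+01, 1.40000e-02, 4.00000e-03]), np.float64(0.09), [4, 16, 94, 80, 3136])
(array([4.54915e+02, 2.65823e+02, 1.64580e+01, 1.40000e-02, 4.00000e-03]), np.float64(0.09), [4, 12, 94, 80, 3136])
(array([4.56373e+02, 2.65823e+02, 1.61770e+01, 1.40000e-02, 4.00000e-03]), np.float64(0.09), [4, 9, 94, 80, 3136])
```

View pics/w6.png

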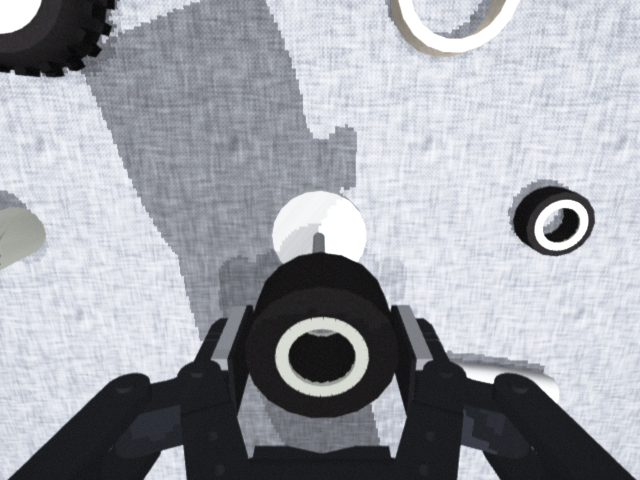

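The wrist view shows the wheel held flat (ring (322,356), tilt 0.014) and about 2 mm from centre over stand 2 (plate (320,235)). The bottle at (15,238) is clear.

drive_tool(deltas=[0.2,-0.013,0.011,0,0,0,0.4,-0.013,0.011,0,0,0,0.6,-0.013,0.011,0,0,0,0.73,-0.013,0.011,0,0,0,0.73,-0.013,0.011,0,0,0,0.73,-0.013,0.011,0,0,0])

```text
time_s: 20.18
position: [453.6, 268.2, 46.7]
eef_rot: [-2.219, 0.002, 2.224]
force: [-0.5, -0.9, 0.1]
grip_width: 55.1
```

drive_tool(deltas=[0.03,0,0,0,0,0,0.05,0,0,0,0,0,0.07,0,0,0,0,0,0.08,0,0,0,0,0,0.09,0,0,0,0,0,0.09,0,0,0,0,0])

```text
time_s: 20.68
position: [453.9, 268.9, 36.6]
eef_rot: [2.222, 0.0, -2.221]
force: [0.4, 0.6, -1.1]
grip_width: 54.7
```

drive_tool(deltas=[0.008,0,0,0,0,0,0.008,0,0,0,0,0,0.008,0,0,0,0,0])

```text
time_s: 20.93
position: [454.1, 269.0, 36.0]
eef_rot: [-2.222, -0.0, 2.221]
force: [-0.6, -0.1, 1.5]
grip_width: 54.7
```

drive_tool(deltas=[0,0,0,0,0,0,0,0,0,0,0,0,0,0,0,0,0,0,0,0,0,0,0,0,0,0,0,0,0,0,0,0,0,0,0,0], fingers=0.9)

```text
time_s: 21.43
position: [453.9, 268.8, 35.6]
eef_rot: [2.221, -0.0, -2.221]
force: [-0.5, -0.4, -0.0]
grip_width: 77.4
```

drive_tool(deltas=[-0.2,0,0,0,0,0,-0.5,0,0,0,0,0,-0.8,0,0,0,0,0,-0.9,0,0,0,0,0,-0.9,0,0,0,0,0])

```text
time_s: 21.85
position: [456.7, 269.9, 148.3]
eef_rot: [-2.23, -0.004, 2.21]
force: [0.2, -0.6, -0.8]
grip_width: 77.0
```

drive_tool(deltas=[0,0.646,-0.045,0,0,0,0,0.646,-0.045,0,0,0,0,0.646,-0.045,0,0,0,0,0.646,-0.045,0,0,0])

```text
time_s: 22.18
position: [458.4, 189.9, 141.7]
eef_rot: [-2.216, 0.004, 2.224]
force: [-0.4, 0.9, 0.2]
grip_width: 76.8
```

drive_tool(deltas=[0,0.646,-0.045,0,0,0,0,0.646,-0.045,0,0,0,0,0.646,-0.045,0,0,0,0,0.646,-0.045,0,0,0,0,0.646,-0.045,0,0,0,0,0.646,-0.045,0,0,0,0,0.646,-0.045,0,0,0,0,0.646,-0.045,0,0,0])

```text
time_s: 22.85
position: [464.5, 114.8, 143.5]
eef_rot: [2.22, 0.002, -2.221]
force: [-0.3, 0.1, -0.4]
grip_width: 77.1
```

Run:
```python
from h import *
s=read_state();print(s['position'],s['force'],s['time_s'])
for c in ('top','side','wrist'):
    f=grab(c); print(c,'rear on S2',white(f,(453.6,267.5),42,22),'fB',white(f,(464.5,113.5),20,18))
```

```text
[464.52917798 114.8433473  143.45242025] [-0.33483824  0.06737255 -0.39497419] 22.85
top rear on S2 (array([452.6, 268.5]), np.int32(107)) fB None
side rear on S2 (array([452.1, 269.1]), np.int32(41)) fB (array([466.2, 112.9]), np.int32(64))
wrist rear on S2 (array([453. , 268.5]), np.int32(1185)) fB (array([466.5, 113.6]), np.int32(1338))
```

drive_tool(deltas=[0.3,0.011,-0.013,0,0,0,0.6,0.011,-0.013,0,0,0,0.85,0.011,-0.013,0,0,0,0.97,0.011,-0.013,0,0,0,0.97,0.011,-0.013,0,0,0,0.97,0.011,-0.013,0,0,0,0.97,0.011,-0.013,0,0,0])

```text
time_s: 23.58
position: [467.5, 112.7, 28.5]
eef_rot: [2.224, 0.0, -2.219]
force: [0.4, 0.1, 0.2]
grip_width: 77.1
```

drive_tool(deltas=[0,0,0,0,0,0,0,0,0,0,0,0,0,0,0,0,0,0,0,0,0,0,0,0,0,0,0,0,0,0,0,0,0,0,0,0,0,0,0,0,0,0,0,0,0,0,0,0], fingers=0.2)

```text
time_s: 24.25
position: [467.5, 112.6, 28.8]
eef_rot: [-2.224, -0.0, 2.219]
force: [-1.4, -0.1, 6.2]
grip_width: 41.3
```

drive_tool(deltas=[-0.2,0,0,0,0,0,-0.5,0,0,0,0,0,-0.8,0,0,0,0,0,-0.9,0,0,0,0,0,-0.9,0,0,0,0,0,-0.9,0,0,0,0,0])

```text
time_s: 24.75
position: [466.5, 112.5, 135.8]
eef_rot: [2.223, 0.0, -2.219]
force: [0.6, -0.1, -0.4]
grip_width: 41.6
```

drive_tool(deltas=[0,-0.642,0.055,0,0,0,0,-0.642,0.055,0,0,0,0,-0.642,0.055,0,0,0,0,-0.642,0.055,0,0,0])

```text
time_s: 25.08
position: [457.8, 190.4, 132.7]
eef_rot: [2.214, 0.002, -2.224]
force: [1.1, 0.5, -0.4]
grip_width: 41.6
```

drive_tool(deltas=[0,-0.642,0.055,0,0,0,0,-0.642,0.055,0,0,0,0,-0.642,0.055,0,0,0,0,-0.642,0.055,0,0,0,0,-0.642,0.055,0,0,0,0,-0.642,0.055,0,0,0,0,-0.642,0.055,0,0,0,0,-0.642,0.055,0,0,0])

```text
time_s: 25.75
position: [453.2, 265.5, 135.0]
eef_rot: [-2.22, 0.002, 2.221]
force: [-0.1, -0.7, 0.1]
grip_width: 41.7
```

Run:
```python
from h import *
s=read_state();p=s['position'];print(p,s['grip_width'],s['time_s'])
f=grab('wrist'); 
for z in (-7,-2): print(ringfit(f,proj(f,p+[0,0,z]),50,p[2]+z,120))
```

```text
[453.24527955 265.49190307 135.02455185] 41.72717157211398 25.75
(array([4.53286e+02, 2.65303e+02, 1.61980e+01, 2.10000e-02, 1.00000e-03]), np.float64(0.1), [9, 12, 84, 74, 2735])
(array([4.56518e+02, 2.65304e+02, 1.55780e+01, 2.10000e-02, 1.00000e-03]), np.float64(0.1), [9, 4, 84, 74, 2735])
```

drive_tool(deltas=[0.1,-0.02,0.002,0,0,0,0.2,-0.02,0.002,0,0,0,0.3,-0.02,0.002,0,0,0,0.4,-0.02,0.002,0,0,0,0.5,-0.02,0.002,0,0,0,0.5,-0.02,0.002,0,0,0,0.5,-0.02,0.002,0,0,0])

```text
time_s: 26.38
position: [452.1, 268.7, 73.9]
eef_rot: [2.218, -0.001, -2.224]
force: [0.3, 0.2, -0.6]
grip_width: 41.4
```

drive_tool(deltas=[0.01,0,0,0,0,0,0.02,0,0,0,0,0,0.03,0,0,0,0,0,0.035,0,0,0,0,0,0.035,0,0,0,0,0,0.035,0,0,0,0,0])

```text
time_s: 26.88
position: [452.9, 269.0, 71.2]
eef_rot: [-2.222, -0.0, 2.221]
force: [-0.4, -0.3, 0.1]
grip_width: 41.6
```

Run:
```python
from h import *
s=read_state();p=s['position'];print(p,s['force'],s['time_s'])
f=grab('wrist'); save(f,'w7.png',(170,200,470,430),2)
for z in (-7,): print(ringfit(f,proj(f,p+[0,0,z]),50,p[2]+z,120))
```

```text
[452.9362638  269.01448675  71.23979974] [-0.39564043 -0.28334925  0.0655142 ] 26.8833
(array([4.52939e+02, 2.68798e+02, 1.62580e+01, 1.60000e-02, 4.00000e-03]), np.float64(0.15), [9, 12, 85, 75, 3094])
```

View pics/w7.png

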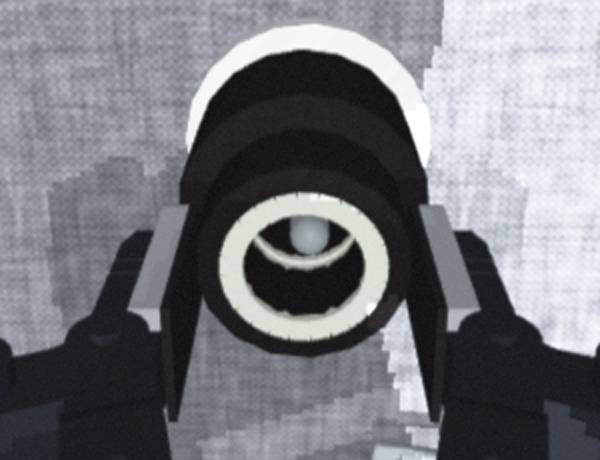

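The spindle tip (308,235) is inside the hole and there is no contact yet. I'll lower in small steps until it touches.

drive_tool(deltas=[0.006,0,0,0,0,0,0.012,0,0,0,0,0,0.012,0,0,0,0,0])

```text
time_s: 27.18
position: [453.1, 269.1, 70.9]
eef_rot: [2.221, -0.0, -2.222]
force: [-3.2, -2.1, 7.1]
grip_width: 41.7
```

drive_tool(deltas=[0.006,0,0,0,0,0,0.01,0,0,0,0,0,0.01,0,0,0,0,0])

```text
time_s: 27.43
position: [453.2, 269.1, 70.8]
eef_rot: [2.22, -0.0, -2.222]
force: [-5.8, -3.3, 14.5]
grip_width: 41.9
```

Contact at z=70.8, the height predicted for seating. Ease off, release, retreat.

drive_tool(deltas=[-0.016,0,0,0,0,0,-0.016,0,0,0,0,0,-0.016,0,0,0,0,0])

```text
time_s: 27.68
position: [453.3, 269.2, 70.8]
eef_rot: [-2.222, -0.0, 2.22]
force: [-0.3, 0.2, 4.0]
grip_width: 41.9
```

drive_tool(deltas=[0,0,0,0,0,0,0,0,0,0,0,0,0,0,0,0,0,0,0,0,0,0,0,0,0,0,0,0,0,0,0,0,0,0,0,0,0,0,0,0,0,0], fingers=0.9)

```text
time_s: 28.27
position: [452.8, 268.9, 70.2]
eef_rot: [-2.221, 0.0, 2.222]
force: [-0.9, -0.1, 0.4]
grip_width: 76.8
```

drive_tool(deltas=[-0.1,0,0,0,0,0,-0.3,0,0,0,0,0,-0.6,0,0,0,0,0,-0.9,0,0,0,0,0,-0.9,0,0,0,0,0,-0.9,0,0,0,0,0])

```text
time_s: 28.77
position: [454.8, 269.7, 182.5]
eef_rot: [-2.228, -0.003, 2.212]
force: [0.1, 0.4, -0.1]
grip_width: 76.8
```

drive_tool(deltas=[0,0.9,-0.4,0,0,0,0,0.9,-0.4,0,0,0,0,0.9,-0.4,0,0,0,0,0.9,-0.4,0,0,0,0,0.9,-0.4,0,0,0,0,0.9,-0.4,0,0,0,0,0.9,-0.4,0,0,0])

```text
time_s: 29.35
position: [499.9, 161.7, 177.5]
eef_rot: [2.219, 0.001, -2.223]
force: [-0.2, -0.8, -0.6]
grip_width: 76.9
```

Run:
```python
from h import *
s=read_state();print(s['position'],s['time_s'])
for c in ('top','side','wrist'):
    f=grab(c); print(c,'S1',white(f,(468,-126.5),62,18),'S2',white(f,(453.6,268.5),62,18))
    save(f,c+'8.png',dict(top=(80,170,550,340),side=(200,100,420,450),wrist=None)[c])
a,b=cv2.imread('pics/top8.png'),cv2.imread('pics/side8.png')
a=cv2.resize(a,(560,202));b=cv2.resize(b,(236,375));w=cv2.resize(cv2.imread('pics/wrist8.png'),(520,390))
o=np.zeros((600,800,3),np.uint8);o[:202,:560]=a;o[:375,560:796]=b;o[205:595,:520]=w;cv2.imwrite('pics/j8.png',o)
```

```text
bash:  1700 Segmentation fault         python3 - <<'E'
from h import *
s=read_state();print(s['position'],s['time_s'])
for c in ('top','side','wrist'):
    f=grab(c); print(c,'S1',white(f,(468,-126.5),62,18),'S2',white(f,(453.6,268.5),62,18))
    save(f,c+'8.png',dict(top=(80,170,550,340),side=(200,100,420,450),wrist=None)[c])
a,b=cv2.imread('pics/top8.png'),cv2.imread('pics/side8.png')
a=cv2.resize(a,(560,202));b=cv2.resize(b,(236,375));w=cv2.resize(cv2.imread('pics/wrist8.png'),(520,390))
o=np.zeros((600,800,3),np.uint8);o[:202,:560]=a;o[:375,560:796]=b;o[205:595,:520]=w;cv2.imwrite('pics/j8.png',o)
E
```

```bash
python3 -u - <<'E'
from h import *
s=read_state();print(s['position'],s['time_s'])
for c in ('top','side','wrist'):
    f=grab(c); save(f,c+'8.png',dict(top=(80,170,550,340),side=(200,100,420,450),wrist=None)[c])
    if c!='wrist': print(c,'S1',white(f,(468,-126.5),62,18))
    print(c,'S2',white(f,(453.6,268.5),62,18))
a,b=cv2.imread('pics/top8.png'),cv2.imread('pics/side8.png')
a=cv2.resize(a,(560,202));b=cv2.resize(b,(236,375));w=cv2.resize(cv2.imread('pics/wrist8.png'),(520,390))
o=np.zeros((600,800,3),np.uint8);o[:202,:560]=a;o[:375,560:796]=b;o[205:595,:520]=w;cv2.imwrite('pics/j8.png',o)
E
```

```text
[500.24669156 161.96251417 178.05661819] 29.5
top S1 (array([ 467. , -125.7]), np.int32(118))
top S2 None
side S1 (array([ 467.1, -126.5]), np.int32(118))
side S2 None
wrist S2 (array([452.3, 268.7]), np.int32(747))
```

View pics/j8.png

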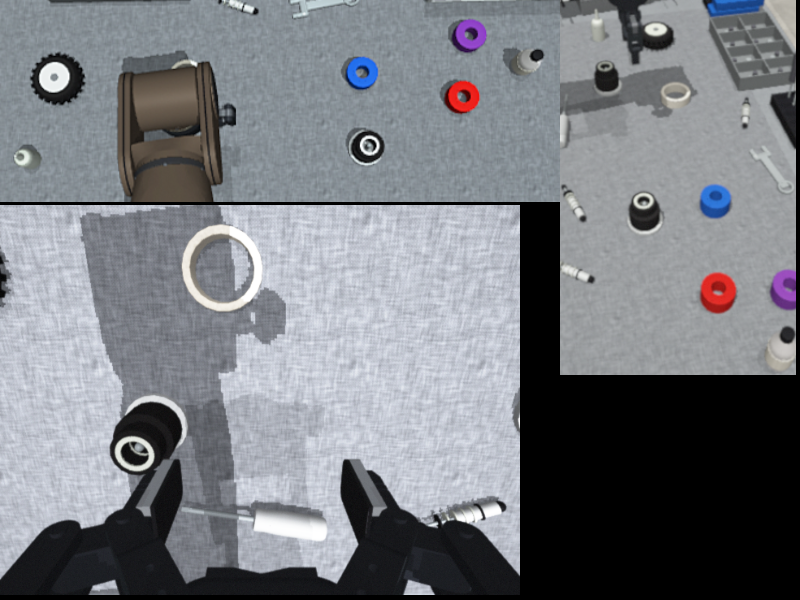

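Both stacks stand upright, at montage (645,212) in the side view and (140,445) in the wrist view. The bystanders look undisturbed. Handing in.

```bash
python3 -c "
from rig import env; print(env.job_done())"
```

```text
the job is handed in; nothing more can be done
None
```

The job is handed in at about 30 s of the 99 s. Each stand now has a black rear wheel flat on its base and a front wheel flat on top of it, all lowered on in the grip and then released. No verdict was reported.

**Last checks**
- **Stand 1:** the top and side cameras both put the front wheel's top at the expected 62 mm, within about 2 mm of the spindle.
- **Stand 2:** the wrist camera puts the front wheel about 2 mm from the spindle. Contact came at the height predicted for seating.
- **Tilt:** the ring fits on three of the wheels while gripped gave 0.03 rad or less. The first rear wheel was not fitted, but looked flat.
- **Bystanders:** the tape roll, bottles and off-road wheel looked undisturbed in the final picture, but I did not re-measure their positions.

**Failed or disagreed**
- The top and side cameras gave no reading for stand 2 in the final check. The arm was in the way in the top view, and the side view was dark there.
- One check script crashed and I re-ran it.
- TCP readings taken right after a fast move were up to about 8 mm off the settled pose, so I centred on the camera fits instead.

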